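Close the pantry canisters with their own lids

ROBOT

A 6-joint arm with a two-finger parallel gripper is mounted at the origin on the work surface. World frame = base frame: x ahead of the robot, y to its left, z up, the work surface at z = 0. Lengths are in mm, angles in degrees, forces in N, time in s.
With the tool pointing down it reaches from about 300 to 850 mm from the base axis. Payload 4.2 kg.
Tool frame: the origin (TCP) lies on the centre line of the jaws, within the pads' length; the fingertips stand env.nose_length ahead of it and the grasp point (between the pads) lies 2 mm behind it (env.nose_length is the distance from the TCP to the fingertips, in mm); z points along the fingers, y is the direction in which the jaws open and shut (so a half turn about z gives the same grasp; the last joint's range is limited). The gripper opens to 91 mm and grips with 3 to 60 N. Pads are 32 mm wide; open, the fingers measure 118 mm over their backs; the gripper's body (76 mm by 178 mm) begins 60 mm behind the grasp point.
Start: joints at [-75.688, 18.312, 89.639, -0, 72.044, -1.146], TCP at [153.263, -554.216, 202.076] pointing down, gripper open.
Joint ranges: [-177.97, 177.97], [-48.28, 115.42], [12.27, 149.76], [-77.06, 257.06], [2.81, 150.46], [-146.56, 146.56]. Speed limits (degrees/s): [147.25, 147.25, 180, 180, 180, 180].

INTERFACE

Orientations are given as [roll, pitch, yaw] about the fixed x, y, z axes, in that order (R = Rz(yaw) Ry(pitch) Rx(roll)).
In Python, from workcell import env gives the robot as it stands. The module is installed in compiled form; this text tells all that it offers.
- The arm moves only by the tool jog_arm, never from a script. Its argument "deltas" is a list that holds one entry, the list of rows, each a list of 5 numbers: the shift along the tool's x, y, z in m, then the turn about the tool's z in degrees, then the finger opening in m, from 0 to 0.0912. A call has 1 to 20 rows; each row is the pose to reach, as a shift and turn from the pose commanded when the call began, along the tool's axes at that moment; what a row does not reach only later rows make up. A row lasts 1/12 s, in which the tool goes at most 41.7 mm and 7.16 degrees, less where a joint would pass 70% of its speed; a pose out of reach is approached as far as the arm can. A call with a gripper value outside its range is refused whole. The fingers move at their own pace and stop on an object; "grip_force" is the grip in N (left out, the last holds). Time passes only in rows, so rows that repeat a pose let the fingers close. It gives the time, the measured TCP pose, the force and the opening at its end, in the units of the state.
- env.state(): the state, without advancing time (a new reading comes with each control period).
- env.grab_frame(name): name is "side" or "top" or "wrist"; returns the picture (480x640x3 uint8, red, green, blue); there is no depth.
- env.camera_params(name): a dict with "fx", "fy", "cx", "cy" (pixels), "xyz" and "orientation" of the camera in the world. Camera axes: x right, y down, z forward; pixel columns grow to the right and rows downward; lengths in mm; the calibration is good to about 2 mm. The wrist camera is an equidistant fisheye: a pixel r from the principal point sees the ray r / f radians off the axis. A picture is of the moment at which its call begins: read the wrist's pose just before it. camera_params takes no time and is no camera call; for the wrist camera it gives the pose at the moment of the call.
- env.job_done(): hands the job in, once; it reports no verdict.
Trained networks look in the newest picture that a camera, given by its name, has taken for a name from the list of things; names that differ only in an ending like _2 or _b are one class to them, and where a whole thing is asked for, a point or a joint stands for the part that bears it (a point fixed in the world has none). Each returns a list of dicts, best first, with "conf" (0 to 1); they miss things now and then, are a little off and sometimes report something else, mostly with a low value. They report only what shows in the picture. A call takes as long as a camera call.
- env.look_for(camera, label): "xyz" ([x, y, z] in mm, in world coordinates, good to about 4 mm: the middle of the surface that is visible of it).
The state is a dict: "time_s": time; "qpos": joint angles; "qvel": joint speeds; "effort": joint torques, N m; "ee_pos": TCP position; "ee_rot": TCP orientation; "force": force on the tool from outside, world axes, zero at the start; "torque": the same for the moment, N m; "gripper_width": finger opening in mm.
Only numpy, scipy, OpenCV 4.12 (cv2) and the standard library are available. Lean on these libraries where they do the work, as an engineer would, in place of code of your own. Each camera call takes 0.05 s, during which the arm holds its last target.

TASK

Three ceramic storage canisters stand open on the pantry shelf, their wooden lids lying about among the other things. Put each lid, knob up, on the canister whose size it fits so that it sits flat on the rim all round; leave the canisters, egg cup, bowls, dispenser and rolling pin standing where they are.

Things in the scene. Friction and masses are not known exactly. Their poses are not given: they have to be found in the camera images.
- lid_large: The large lid: a round pale wooden disc 120 mm across and 8 mm thick; under it a round collar 90 mm across and 10 mm deep (lower edge bevelled 3 mm) that drops into the canister's mouth, on top a plain upright cylindrical knob 28 mm across and 28 mm tall. At the start it lies on the board on its collar, knob up. Origin: centre of the collar's underside, z up through the knob: disc from 10 to 18 mm, knob from 18 to 46 mm above the origin. About 130 g.
- lid_medium: The medium lid: a round pale wooden disc 96 mm across and 8 mm thick; under it a round collar 66 mm across and 10 mm deep (lower edge bevelled 3 mm) that drops into the canister's mouth, on top a plain upright cylindrical knob 28 mm across and 28 mm tall. At the start it lies on the board on its collar, knob up. Origin: centre of the collar's underside, z up through the knob: disc from 10 to 18 mm, knob from 18 to 46 mm above the origin. About 90 g.
- lid_small: The small lid: a round pale wooden disc 72 mm across and 8 mm thick; under it a round collar 42 mm across and 10 mm deep (lower edge bevelled 3 mm) that drops into the canister's mouth, on top a plain upright cylindrical knob 28 mm across and 28 mm tall. At the start it lies on the board on its collar, knob up. Origin: centre of the collar's underside, z up through the knob: disc from 10 to 18 mm, knob from 18 to 46 mm above the origin. About 55 g.
- canister_large: The large canister: an open round white ceramic canister 112 mm across and 110 mm tall, mouth 102 mm across inside (wall 5 mm), standing loose and empty on the board. Origin: centre of its underside, z up; the rim is 110 mm above it. With its own lid fully on, the lid's disc rests on the rim and the lid's origin lies 100 mm above the canister's origin; the lid's collar has 6 mm of play all round in the mouth.
- canister_medium: The medium canister: an open round white ceramic canister 88 mm across and 90 mm tall, mouth 78 mm across inside (wall 5 mm), standing loose and empty on the board. Origin: centre of its underside, z up; the rim is 90 mm above it. With its own lid fully on, the lid's disc rests on the rim and the lid's origin lies 80 mm above the canister's origin; the lid's collar has 6 mm of play all round in the mouth.
- canister_small: The small canister: an open round white ceramic canister 64 mm across and 70 mm tall, mouth 54 mm across inside (wall 5 mm), standing loose and empty on the board. Origin: centre of its underside, z up; the rim is 70 mm above it. With its own lid fully on, the lid's disc rests on the rim and the lid's origin lies 60 mm above the canister's origin; the lid's collar has 6 mm of play all round in the mouth.
- egg_cup: Bystander: a white ceramic egg cup on a short stem, 50 mm across at the mouth, 63 mm tall, standing loose among the lids and canisters. Origin: centre of its foot's underside, z up.
- bowl_upper: Bystander: the upper one of a stack of two nested aluminium bowls; the stack is 150 mm across and 56 mm tall and stands at the right edge of the work. Origin: centre of the upper bowl's underside, 4 mm above the board.
- dispenser: Bystander: a yellow plastic push dispenser (pump bottle), 68 mm across, 164 mm tall, its spout reaching 45 mm out from its axis along -x; stands at the left edge of the work. Origin: centre of its underside, z up.
- rolling_pin: Bystander: a short wooden rolling pin lying diagonally at the left edge of the work, 260 mm long, barrel 46 mm across. Origin: on the board under its middle; its length lies along its x axis.

How it is judged (in metres and radians):
At the end, for the whole second after the job is handed in: Each of the three lids lies fully seated on the canister of its own size: centred within 9 mm, at its seated height within 3 mm, parallel to the rim within 0.06 rad and knob up; lids and canisters at rest, the canisters upright and within 30 mm of where they stood at the start (horizontal distance between lid_large and canister_large below 0.009 m and z of lid_large in the frame of canister_large between 0.097 and 0.103 m and angle between the z axis of lid_large and the z axis of canister_large, either way round below 0.06 rad and angle between each of lid_large, lid_medium, lid_small's own z axis and vertical below 0.1 rad and angle between each of canister_large, canister_medium, canister_small's own z axis and vertical below 0.06 rad and distance of each of canister_large, canister_medium, canister_small from where it was at the start of the episode below 0.03 m and linear speed of each of lid_large, canister_large, lid_medium, canister_medium, lid_small, canister_small below 0.02 m/s and angular speed of each of lid_large, lid_medium, lid_small below 0.2 rad/s and horizontal distance between lid_medium and canister_medium below 0.009 m and z of lid_medium in the frame of canister_medium between 0.077 and 0.083 m and angle between the z axis of lid_medium and the z axis of canister_medium, either way round below 0.06 rad and horizontal distance between lid_small and canister_small below 0.009 m and z of lid_small in the frame of canister_small between 0.057 and 0.063 m and angle between the z axis of lid_small and the z axis of canister_small, either way round below 0.06 rad); the robot touches nothing.
It fails at once if the egg cup is pushed more than 20 mm or tipped (distance of egg_cup from where it was at the start of the episode above 0.02 m or angle between egg_cup's own z axis and vertical above 0.35 rad).
It fails at once if the dispenser is pushed more than 20 mm or tipped (distance of dispenser from where it was at the start of the episode above 0.02 m or angle between dispenser's own z axis and vertical above 0.35 rad).
It fails at once if the stack of bowls is pushed more than 20 mm (distance of bowl_upper from where it was at the start of the episode above 0.02 m).
It fails at once if the rolling pin is pushed more than 20 mm (distance of rolling_pin from where it was at the start of the episode above 0.02 m).
It fails at once if a canister is pushed more than 30 mm from where it stood, or tipped ((distance of canister_large from where it was at the start of the episode above 0.03 m or angle between canister_large's own z axis and vertical above 0.35 rad) or (distance of canister_medium from where it was at the start of the episode above 0.03 m or angle between canister_medium's own z axis and vertical above 0.35 rad) or (distance of canister_small from where it was at the start of the episode above 0.03 m or angle between canister_small's own z axis and vertical above 0.35 rad)).
It also fails if it takes over 83 s, if anything falls off the work surface, if the arm or the gripper's body presses on something with over 40 N, if the wrist force passes 120 N, or if a joint passes its speed limit or range.

## Working session

There is one attempt and no reset: what is moved stays moved. The work goes in short steps, Python scripts to look and compute and a tool call to move; the robot and the scene stay as the last step left them, time stands still between calls to the robot, and variables do not carry over. Pictures are saved under pics/ and viewed, and the job is handed in when it is done.

Besides the shell and the picture viewer there is one more tool, called after ">>>" as name(argument=value, ...) on one line, values as JSON. jog_arm: Moves the arm, as the interface text tells. Its arguments: {"type":"object","properties":{"deltas":{"type":"array"},"grip_force":{"type":"number"}},"required":["deltas"]}

```bash
mkdir -p pics; python3 - <<'E'
from workcell import env
import cv2
s=env.state(); print(s['time_s'],s['ee_pos'],s['ee_rot'],s['force'],s['gripper_width'],env.nose_length)
for c in ['side','top','wrist']:
    print(c,env.camera_params(c))
    im=env.grab_frame(c); cv2.imwrite(f'pics/{c}0.png',im[:,:,::-1])
for c in ['top','side']:
  for n in ['lid_large','lid_medium','lid_small','canister_large','canister_medium','canister_small','egg_cup','bowl_upper','dispenser','rolling_pin']:
    r=env.look_for(c,n); print(c,n,[( [round(v) for v in d['xyz']],round(d['conf'],2)) for d in r[:4]])
print(env.state()['time_s'])
E
```

```text
0.0 [ 153.13035614 -553.67640367  201.22161656] [-1.79897565e+02 -2.17981883e-03  1.54569865e+01] [ 0.70366493  1.4904116  -0.01976885] 91.00297079130767 17.0
side {'fx': 486.0537734947141, 'fy': 486.0537734947141, 'cx': 330.4229055792501, 'cy': 244.92272163585156, 'xyz': array([ 119.17265792, -978.20557674, 1031.88070939]), 'orientation': array([-132.98017519,   -0.90720168,  -23.22078664])}
top {'fx': 444.89526854109624, 'fy': 444.89526854109624, 'cx': 317.3003376383672, 'cy': 236.68039675466483, 'xyz': array([ 405.7157774 ,  -14.51088734, 1153.4117104 ]), 'orientation': array([-171.71192678,    0.89139317,  -89.08487762])}
wrist {'fx': 371.64829954431775, 'fy': 371.64829954431775, 'cx': 320.6367188028496, 'cy': 243.14596205173203, 'xyz': array([ 227.39258434, -532.92532423,  383.82284864]), 'orientation': array([ 1.64028483e+02,  6.57111696e-02, -7.45394313e+01])}
top lid_large [([454, -333, 15], 0.66), ([548, -533, 30], 0.35)]
top lid_medium [([640, 198, 21], 0.79)]
top lid_small []
top canister_large [([650, -243, 40], 0.86)]
top canister_medium [([459, 358, 38], 0.79)]
top canister_small [([469, 96, 7], 0.77)]
top egg_cup [([472, 98, 9], 0.58), ([436, -124, 40], 0.57), ([474, 488, 44], 0.22)]
top bowl_upper [([546, -536, 29], 0.94)]
top dispenser [([653, 392, 108], 0.95), ([472, 100, 7], 0.33)]
top rolling_pin [([474, 489, 40], 0.76)]
side lid_large []
side lid_medium [([637, 195, 18], 0.96), ([454, 320, 59], 0.35)]
side lid_small [([638, -14, 18], 0.86)]
side canister_large [([638, -239, 68], 0.65)]
side canister_medium [([640, -240, 69], 0.75), ([452, 322, 58], 0.7)]
side canister_small [([466, 74, 47], 0.55)]
side egg_cup [([438, -120, 43], 0.66), ([473, 491, 42], 0.37)]
side bowl_upper [([556, -508, 35], 0.74)]
side dispenser [([656, 390, 85], 0.89)]
side rolling_pin [([475, 490, 42], 0.57)]
1.15
```

View pics/top0.png

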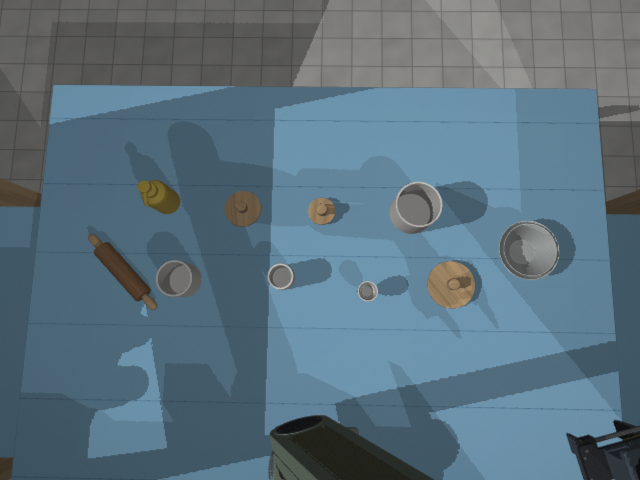

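View pics/side0.png

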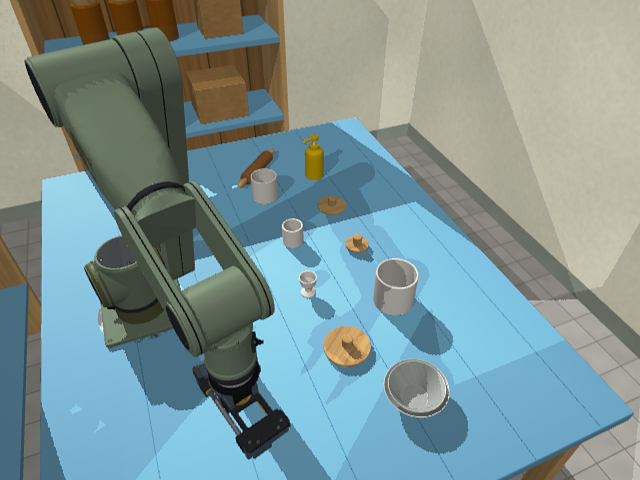

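View pics/wrist0.png

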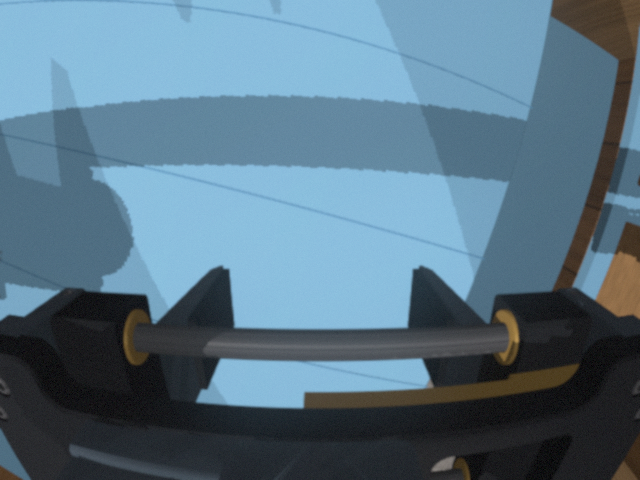

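The top view shows everything clearly. Rows and columns of the lid knobs: large (457,283), medium (241,207), small (321,209). Canister mouths: large (418,203), medium (176,277), small (281,275). Egg cup at (368,291). Next I'll fit the known circles by projecting them into both pictures.

```bash
cat > h.py <<'E'
import numpy as np, cv2
from scipy.spatial.transform import Rotation as R
from scipy.optimize import minimize
def proj(P,cp,fish=False):
    Rm=R.from_euler('xyz',cp['orientation'],degrees=True).as_matrix()
    c=(np.atleast_2d(P)-cp['xyz'])@Rm
    if fish:
        rr=np.hypot(c[:,0],c[:,1]); th=np.arctan2(rr,c[:,2]); k=th/np.maximum(rr,1e-9)
        return np.c_[cp['cx']+cp['fx']*c[:,0]*k, cp['cy']+cp['fy']*c[:,1]*k]
    return np.c_[cp['cx']+cp['fx']*c[:,0]/c[:,2], cp['cy']+cp['fy']*c[:,1]/c[:,2]]
A=np.linspace(0,2*np.pi,180,endpoint=False)
def circ(x,y,z,r): return np.c_[x+r*np.cos(A),y+r*np.sin(A),np.full(A.size,z)]
def gradmag(im,s=1.0):
    g=0
    for ch in range(3):
        f=cv2.GaussianBlur(im[:,:,ch].astype(np.float32),(0,0),s)
        g=np.maximum(g,np.hypot(cv2.Sobel(f,-1,1,0),cv2.Sobel(f,-1,0,1)))
    return np.minimum(g,120).astype(np.float32)
def fit(im,cp,xy0,circles,fish=False,span=30,step=2):
    """circles: list of (z,r). grid + refine"""
    G=gradmag(im)
    def cost(p):
        t=0
        for z,r in circles:
            q=proj(circ(p[0],p[1],z,r),cp,fish).astype(np.float32)
            v=cv2.remap(G,q[:,0].reshape(1,-1),q[:,1].reshape(1,-1),cv2.INTER_LINEAR)
            t-=v.mean()
        return t
    g=[(cost((xy0[0]+a,xy0[1]+b)),xy0[0]+a,xy0[1]+b) for a in np.arange(-span,span+1,step) for b in np.arange(-span,span+1,step)]
    b=min(g); o=minimize(cost,b[1:],method='Nelder-Mead',options=dict(initial_simplex=[[b[1],b[2]],[b[1]+2,b[2]],[b[1],b[2]+2]]))
    return o.x,o.fun
ITEMS={'lid_large':((454,-333),[(18,60)],),'lid_medium':((640,197),[(18,48)]),'lid_small':((638,-14),[(18,36)]),
'canister_large':((645,-245),[(110,56),(110,51)]),'canister_medium':((455,340),[(90,44),(90,39)]),'canister_small':((467,80),[(70,32),(70,27)]),'egg_cup':((438,-120),[(63,25)])}
E
python3 - <<'E'
from h import *
from workcell import env
ims={c:cv2.imread(f'pics/{c}0.png') for c in ['top','side']}
for c in ims:
    im=ims[c].copy(); cp=env.camera_params(c)
    vis=cv2.resize(im,None,fx=1,fy=1)
    for n,(p,cs) in ITEMS.items():
        x,f=fit(im,cp,p,cs); print(c,n,x.round(1),round(f))
        for z,r in cs:
            cv2.polylines(vis,[np.round(proj(circ(*x,z,r),cp)*16).astype(int).reshape(-1,1,2)],True,(0,0,255),1,cv2.LINE_AA,4)
        if n[:3]=='lid':
            for z in (18,46): cv2.polylines(vis,[np.round(proj(circ(*x,z,14),cp)*16).astype(int).reshape(-1,1,2)],True,(0,255,0),1,cv2.LINE_AA,4)
    crop=vis[160:320,130:570] if c=='top' else vis[110:430,220:460]
    cv2.imwrite(f'pics/{c}_fit.png',cv2.resize(crop,None,fx=1.8,fy=1.8,interpolation=cv2.INTER_CUBIC))
E
```

```text
top lid_large [ 453.9 -333.1] -120
top lid_medium [643.2 202.7] -102
top lid_small [639.1  -3.3] -118
top canister_large [ 640.6 -235.6] -202
top canister_medium [455.8 347.8] -166
top canister_small [465.7  95.7] -226
top egg_cup [ 433.4 -120.8] -110
side lid_large [ 456. -339.] -120
side lid_medium [644.2 196.4] -119
side lid_small [643.3  -7.2] -119
side canister_large [ 642.  -238.8] -226
side canister_medium [460.5 345.4] -185
side canister_small [469.9  96.8] -220
side egg_cup [ 433.7 -123.9] -115
```

View pics/top_fit.png

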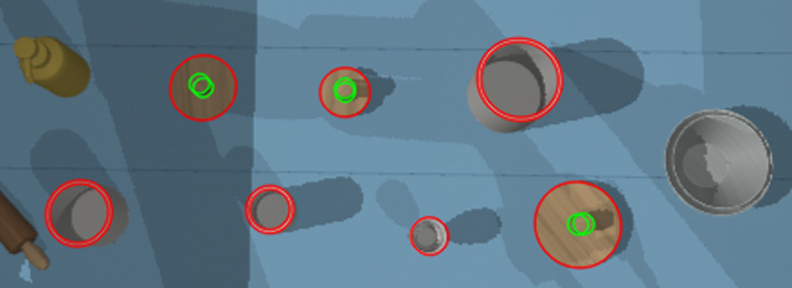

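View pics/side_fit.png

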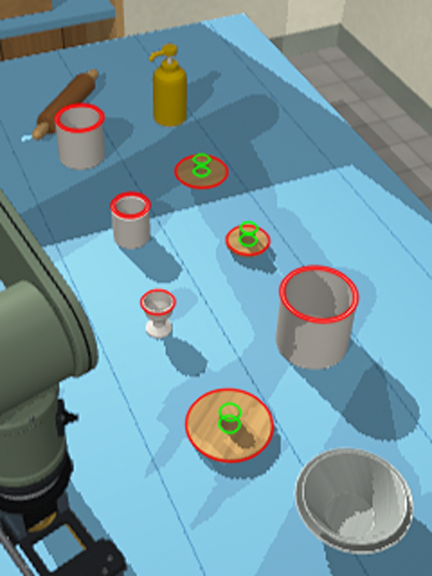

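Both fits land on the real outlines, and the two cameras agree within about 2–6 mm. I'll refine with the wrist camera from above. First I'll work out where the wrist camera sees from and how far to move.

```bash
cat >> h.py <<'E'
def toolmat(s): 
    T=np.eye(4);T[:3,:3]=R.from_euler('xyz',s['ee_rot'],degrees=True).as_matrix();T[:3,3]=s['ee_pos'];return T
E
python3 - <<'E'
from h import *
from workcell import env
s=env.state();T=toolmat(s);cp=env.camera_params('wrist')
C=np.eye(4);C[:3,:3]=R.from_euler('xyz',cp['orientation'],degrees=True).as_matrix();C[:3,3]=cp['xyz']
M=np.linalg.inv(T)@C;print(M.round(3))
# tool-frame points
for z in (0,17,60,100,180): print(z,proj(T[:3,:3]@np.array([0,0,z])+T[:3,3],cp,True).round())
d=np.array([454,-335.5,200])-np.array([153.263,-554.216,202.076]); print((T[:3,:3].T@d).round(1))
E
```

```text
[[  -0.      -0.961   -0.275   77.1  ]
 [   1.      -0.       0.      -0.554]
 [  -0.      -0.275    0.961 -182.516]
 [   0.       0.       0.       1.   ]]
0 [[322. 288.]]
17 [[321. 277.]]
60 [[321. 254.]]
100 [[321. 239.]]
180 [[321. 217.]]
[ 348.2 -130.6    2.1]
```

>>> jog_arm(deltas=[[[0.1,-0.04,0,5,0.09],[0.348,-0.131,0.06,15.46,0.09],[0.348,-0.131,0.06,15.46,0.09],[0.348,-0.131,0.06,15.46,0.09],[0.348,-0.131,0.06,15.46,0.09],[0.348,-0.131,0.06,15.46,0.06],[0.348,-0.131,0.06,15.46,0.06],[0.348,-0.131,0.06,15.46,0.06],[0.348,-0.131,0.06,15.46,0.06],[0.348,-0.131,0.06,15.46,0.06],[0.348,-0.131,0.06,15.46,0.06],[0.348,-0.131,0.06,15.46,0.06],[0.348,-0.131,0.06,15.46,0.06],[0.348,-0.131,0.06,15.46,0.06]]])

```text
time_s: 2.32
ee_pos: [452.7, -336.4, 142.5]
ee_rot: [180.0, -0.0, -0.1]
force: [0.1, 0.4, 0.2]
gripper_width: 59.8
```

```bash
cat > look.py <<'E'
import sys
from h import *
from workcell import env
tag=sys.argv[1]; 
s=env.state(); cp=env.camera_params('wrist'); im=env.grab_frame('wrist')[:,:,::-1].copy()
print(s['time_s'],s['ee_pos'].round(1),s['ee_rot'].round(2),s['force'].round(1),round(s['gripper_width'],1),s['qpos'].round(0))
np.save(f'pics/{tag}.npy',im)
cv2.imwrite(f'pics/{tag}_raw.png',im)
for a in sys.argv[2:]:
    n,x,y,cs=a.split(':'); cs=[tuple(map(float,c.split('/'))) for c in cs.split(',')]
    p,f=fit(cv2.imread(f'pics/{tag}_raw.png'),cp,(float(x),float(y)),cs,True,span=14)
    q=np.array(p)-s['ee_pos'][:2]
    print(n,p.round(1),round(f),'rel tcp',q.round(1))
    for z,r in cs: cv2.polylines(im,[np.round(proj(circ(*p,z,r),cp,True)*16).astype(int).reshape(-1,1,2)],True,(0,0,255),1,cv2.LINE_AA,4)
cv2.imwrite(f'pics/{tag}.png',im)
E
python3 look.py w1 lid:454:-335:18/60 knob:454:-335:46/14
```

```text
2.3167 [ 452.7 -336.4  142.5] [ 1.7996e+02 -1.0000e-02 -1.2000e-01] [0.1 0.4 0.2] 59.8 [-38.  20.  96.  -0.  64.  52.]
lid [ 455.2 -335. ] -120 rel tcp [2.5 1.4]
knob [ 453.8 -334.7] -60 rel tcp [1.1 1.7]
```

View pics/w1.png

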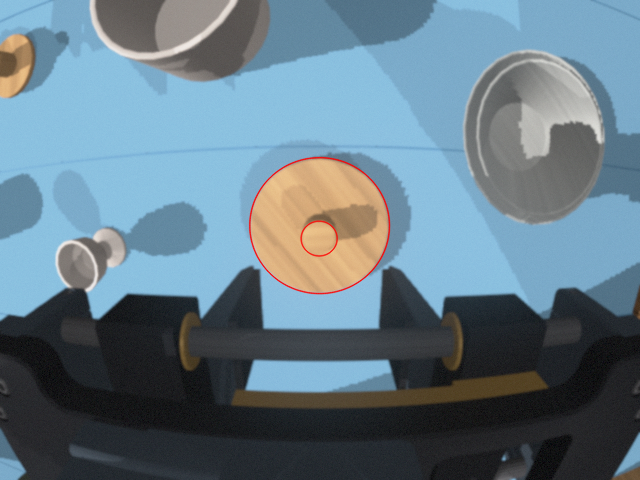

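The fitted rings sit exactly on the disc and the knob top at (319,237). The large lid is at about (455,-335), so I'll descend on it and grip.

>>> jog_arm(deltas=[[[0.002,-0.0015,0.03,0,0.06],[0.002,-0.0015,0.065,0,0.06],[0.002,-0.0015,0.09,0,0.06],[0.002,-0.0015,0.103,0,0.06],[0.002,-0.0015,0.103,0,0.06],[0.002,-0.0015,0.103,0,0.02],[0.002,-0.0015,0.103,0,0.02],[0.002,-0.0015,0.103,0,0.02],[0.002,-0.0015,0.103,0,0.02],[0.002,-0.0015,0.103,0,0.02],[0.002,-0.0015,0.103,0,0.02]]], grip_force=25)

```text
time_s: 3.28
ee_pos: [456.0, -333.9, 39.8]
ee_rot: [179.9, -0.1, -0.0]
force: [-0.0, 0.2, 0.9]
gripper_width: 22.9
```

```bash
python3 look.py w2
```

```text
3.2833 [ 456.  -333.9   39.8] [ 1.7995e+02 -6.0000e-02 -0.0000e+00] [-0.   0.2  0.9] 22.9 [-37.  26. 104.  -0.  50.  53.]
```

View pics/w2.png

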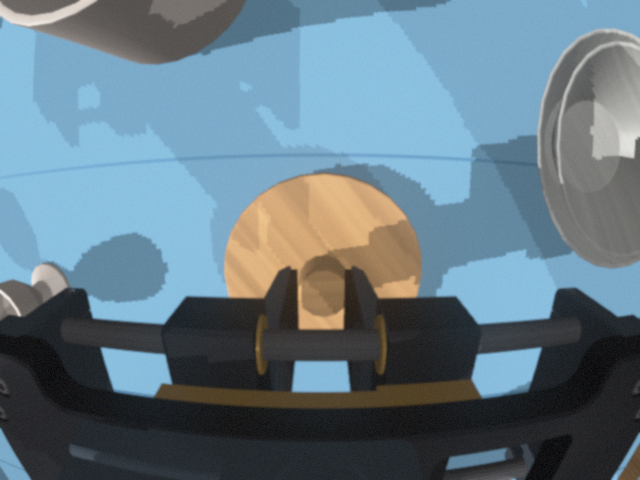

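The knob sits between the pads at (323,285). The opening of 22.9 mm is a little under 28 mm, so I'll lift slightly and check.

>>> jog_arm(deltas=[[[0,0,-0.01,0,0.02],[0,0,-0.03,0,0.02],[0,0,-0.06,0,0.02],[0,0,-0.09,0,0.02],[0,0,-0.12,0,0.02],[0,0,-0.14,0,0.02],[0,0,-0.14,0,0.02],[0,0,-0.14,0,0.02]]])

```text
time_s: 4.0
ee_pos: [456.3, -334.0, 180.8]
ee_rot: [179.9, -0.2, 0.0]
force: [1.0, 0.3, -0.7]
gripper_width: 19.9
```

```bash
python3 look.py w3
```

```text
4.0 [ 456.3 -334.   180.8] [ 1.7988e+02 -1.6000e-01  0.0000e+00] [ 1.   0.3 -0.7] 19.9 [-37.  18.  93.  -0.  69.  53.]
```

View pics/w3.png

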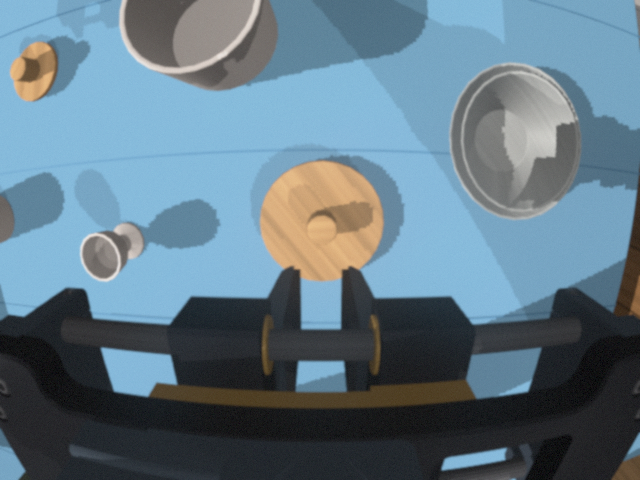

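The lid stayed on the board, so the grasp failed. I'll zoom in on the gripping picture to find out why.

```bash
python3 - <<'E'
import cv2,numpy as np
a=cv2.imread('pics/w2_raw.png')[230:420,200:450];b=cv2.imread('pics/w3_raw.png')[230:420,200:450]
cv2.imwrite('pics/z2.png',cv2.resize(np.hstack([a,b]),None,fx=1.6,fy=1.6,interpolation=cv2.INTER_CUBIC)); 
E
python3 look.py w3b lid:456:-334:18/60 knob:456:-334:46/14
```

```text
4.05 [ 455.5 -333.5  179.3] [ 1.7999e+02 -1.0000e-02  0.0000e+00] [-0.4  1.1 -0. ] 20.0 [-37.  18.  93.  -0.  69.  53.]
lid [ 455.3 -334.9] -113 rel tcp [-0.2 -1.5]
knob [ 453.9 -334.9] -62 rel tcp [-1.6 -1.4]
```

View pics/z2.png

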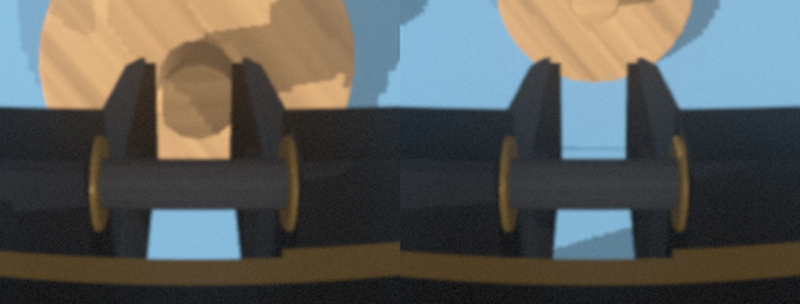

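```bash
python3 - <<'E'
from h import *
from workcell import env
s=env.state();cp=env.camera_params('wrist')
T=np.eye(4);T[:3,:3]=R.from_euler('xyz',[180,0,0],degrees=True).as_matrix();T[:3,3]=s['ee_pos']
print(s['ee_pos'],cp['xyz'])
for x in (16,-16):
  for z in (17,0,-30): print(x,z,'gap20',proj((T@np.array([[x,-10,z,1],[x,10,z,1]]).T).T[:,:3],cp,True).round(0).tolist())
# in w2: knob relative to tool: top z 46 vs TCP 39.8
for w,zt in (('w2',39.8),):
  for x0 in (0,):
    q=T[:3,3]+np.array([x0,-1,46-zt]); print('knob top',proj(circ(q[0],q[1],q[2],14),cp,True)[[0,45,90,135]].round(0).tolist())
    q=q-[0,0,28]; print('knob base',proj(circ(q[0],q[1],q[2],14),cp,True)[[0,45,90,135]].round(0).tolist())
    q=q; print('disc',proj(circ(q[0],q[1],q[2],60),cp,True)[[0,45,90,135]].round(0).tolist())
E
```

```text
[ 455.08822267 -333.15994287  178.27941209] [ 532.35530493 -333.00030335  360.67580894]
16 17 gap20 [[303.0, 250.0], [339.0, 250.0]]
16 0 gap20 [[302.0, 259.0], [340.0, 259.0]]
16 -30 gap20 [[299.0, 281.0], [344.0, 281.0]]
-16 17 gap20 [[304.0, 302.0], [338.0, 302.0]]
-16 0 gap20 [[303.0, 315.0], [339.0, 315.0]]
-16 -30 gap20 [[300.0, 343.0], [342.0, 343.0]]
knob top [[323.0, 267.0], [296.0, 293.0], [323.0, 317.0], [350.0, 293.0]]
knob base [[323.0, 251.0], [299.0, 273.0], [323.0, 295.0], [347.0, 273.0]]
disc [[323.0, 170.0], [223.0, 273.0], [323.0, 359.0], [422.0, 273.0]]
```

By my projection the pads' front tips should show at row 250 if they reach 17 mm past the TCP. They show at row 266, as if they ended about 28 mm higher and closed above the knob. I'll check fingertip height against the fixed cameras.

```bash
python3 - <<'E'
from h import *
from workcell import env
s=env.state();T=toolmat(s);print(s['ee_pos'],s['gripper_width'])
for c in ('side','top'):
    cp=env.camera_params(c); im=env.grab_frame(c)[:,:,::-1].copy(); im=cv2.resize(im,None,fx=4,fy=4,interpolation=cv2.INTER_CUBIC)
    for z,col in ((17,(0,0,255)),(0,(0,255,0)),(-12,(255,0,255))):
        P=(T@np.array([[x,y,z,1] for x,y in ((16,-10),(16,10),(-16,10),(-16,-10))]).T).T[:,:3]
        q=proj(P,cp)*4+1.5
        cv2.polylines(im,[np.round(q).astype(int).reshape(-1,1,2)],True,col,1,cv2.LINE_AA)
    m=q.mean(0).astype(int); print(m/4)
    cv2.imwrite(f'pics/{c}_tip.png',im[max(0,m[1]-220):m[1]+220,max(0,m[0]-300):m[0]+300])
E
```

```text
[ 455.08822267 -333.15994287  178.27941209] 20.30775435145072
[348.75 298.75]
[473.5 281. ]
```

View pics/side_tip.png

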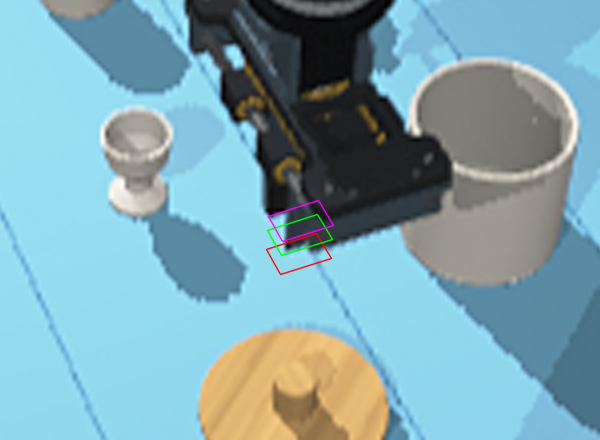

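View pics/top_tip.png

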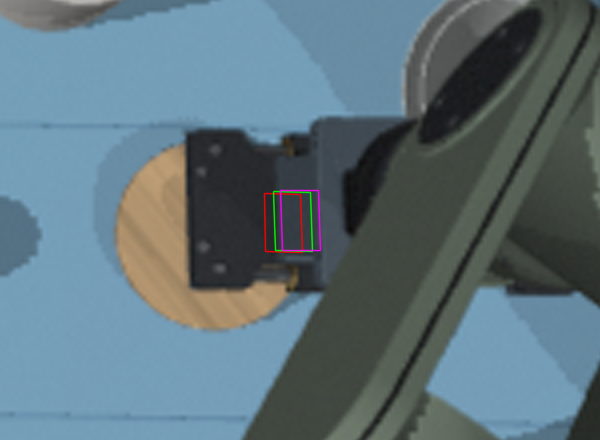

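All of this fits one explanation. Triangulating the pad corner in the wrist picture (row 267, gap 42 px for 20 mm) puts it at tool x=+16.6, z≈-13. The side picture agrees. So the real fingertips end about 30 mm short of `nose_length`, and the first close was above the knob. I'll go down again in steps, watching force.

>>> jog_arm(deltas=[[[0,0.0015,0.03,0,0.06],[0,0.0015,0.07,0,0.06],[0,0.0015,0.105,0,0.06],[0,0.0015,0.135,0,0.06],[0,0.0015,0.145,0,0.06],[0,0.0015,0.149,0,0.06],[0,0.0015,0.149,0,0.06],[0,0.0015,0.149,0,0.06]]])

```text
time_s: 4.87
ee_pos: [456.8, -336.0, 31.3]
ee_rot: [179.9, -0.1, -0.0]
force: [-0.3, -0.5, -0.3]
gripper_width: 59.9
```

```bash
python3 look.py w4
```

```text
4.8667 [ 456.8 -336.    31.3] [ 1.7991e+02 -1.1000e-01 -0.0000e+00] [-0.3 -0.5 -0.3] 59.9 [-37.  27. 104.  -0.  49.  53.]
```

View pics/w4.png

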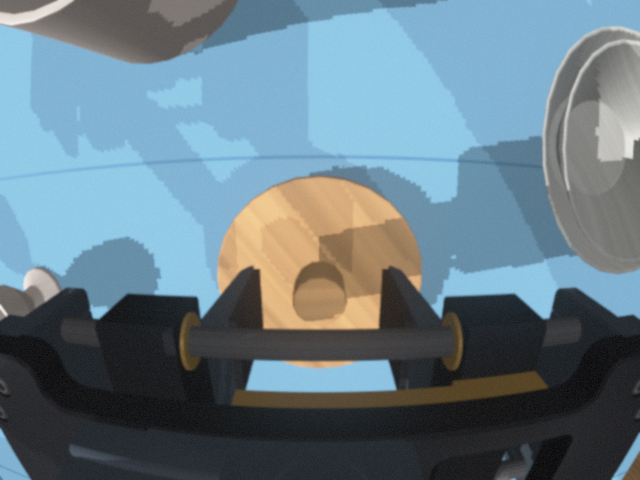

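There is no contact at TCP 31, where the documented tips would already be inside the disc. That confirms it, so I'll go down another 20 mm and then check the force.

>>> jog_arm(deltas=[[[0,0,0.008,0,0.06],[0,0,0.014,0,0.06],[0,0,0.018,0,0.06],[0,0,0.019,0,0.06],[0,0,0.019,0,0.06]]])

```text
time_s: 5.33
ee_pos: [455.5, -335.0, 10.7]
ee_rot: [-180.0, 0.0, -0.0]
force: [0.4, -0.5, 0.2]
gripper_width: 60.0
```

```bash
python3 look.py w5
```

```text
5.3333 [ 455.5 -335.    10.7] [-1.7998e+02  4.0000e-02 -0.0000e+00] [ 0.4 -0.5  0.2] 60.0 [-37.  28. 105.  -0.  47.  53.]
```

View pics/w5.png

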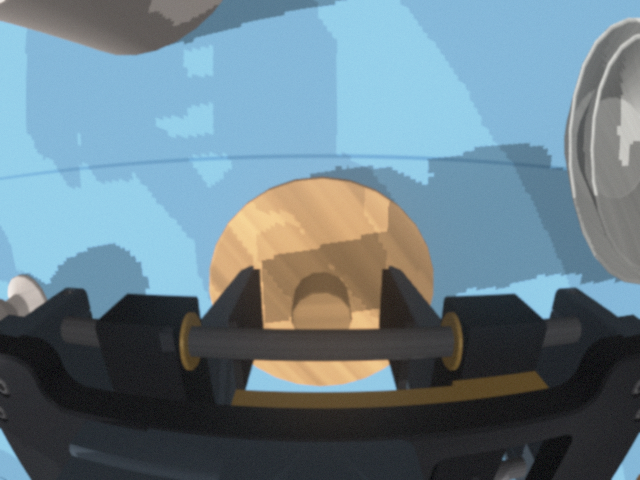

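No contact, and the knob is centred at (321,300) between the pads. I'll close on it.

>>> jog_arm(deltas=[[[0,0,0,0,0.02],[0,0,0,0,0.02],[0,0,0,0,0.02],[0,0,0,0,0.02],[0,0,0,0,0.02],[0,0,0,0,0.02],[0,0,0,0,0.02],[0,0,-0.015,0,0.02],[0,0,-0.03,0,0.02],[0,0,-0.03,0,0.02]]], grip_force=25)

```text
time_s: 6.22
ee_pos: [457.2, -336.3, 43.2]
ee_rot: [179.8, -0.2, -0.0]
force: [0.9, -0.6, -0.5]
gripper_width: 27.2
```

```bash
python3 look.py w6
```

```text
6.2167 [ 457.2 -336.3   43.2] [179.83  -0.22  -0.  ] [ 0.9 -0.6 -0.5] 27.2 [-37.  26. 103.  -0.  51.  53.]
```

View pics/w6.png

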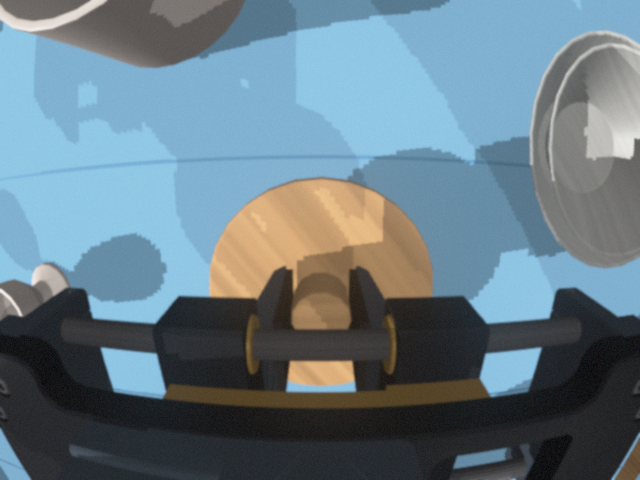

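The lid is held, at an opening of 27.2 mm on the knob. Next I'll lift and move to a spot 110 mm short of the large canister, so the wrist camera can measure its rim.

>>> jog_arm(deltas=[[[0,0,-0.02,0,0.02],[0,0,-0.05,0,0.02],[0.01,-0.015,-0.08,0,0.02],[0.025,-0.035,-0.11,0,0.02],[0.045,-0.06,-0.135,0,0.02],[0.06,-0.08,-0.14,0,0.02],[0.07,-0.092,-0.14,0,0.02],[0.074,-0.097,-0.14,0,0.02],[0.074,-0.097,-0.14,0,0.02],[0.074,-0.097,-0.14,0,0.02]]])

```text
time_s: 7.1
ee_pos: [528.8, -238.3, 179.7]
ee_rot: [-180.0, 0.2, 0.0]
force: [-0.5, 0.5, -1.1]
gripper_width: 27.7
```

```bash
python3 look.py w7 can:641:-237:110/56,110/51 lid:530:-238:188/60
```

```text
7.1 [ 528.8 -238.3  179.7] [-1.7998e+02  1.6000e-01  2.0000e-02] [-0.5  0.5 -1.1] 27.7 [-25.  20.  91.  -0.  70.  65.]
can [ 641.  -236.8] -239 rel tcp [112.1   1.5]
lid [ 526.8 -237.9] -71 rel tcp [-2.   0.4]
```

View pics/w7.png

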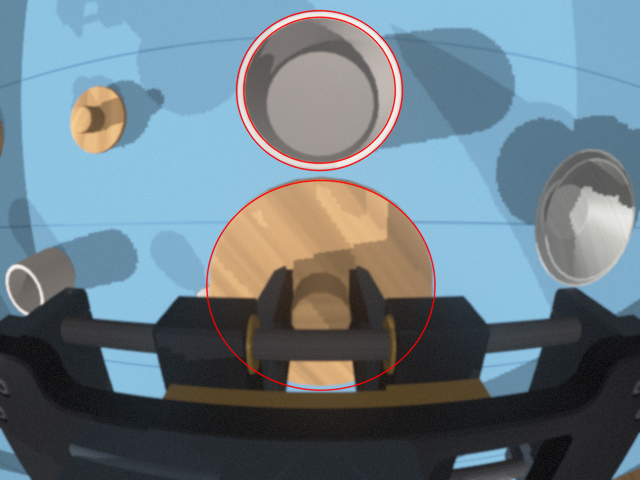

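The rim rings sit right on the canister mouth at (320,90). The canister is at (641,-236.8), and it needs +113 mm along x and +1 mm in y. Moving over it and lowering.

>>> jog_arm(deltas=[[[0.015,0,0,0,0.02],[0.045,-0.001,0,0,0.02],[0.08,-0.001,0,0,0.02],[0.105,-0.001,0,0,0.02],[0.113,-0.001,0.005,0,0.02],[0.113,-0.001,0.02,0,0.02],[0.113,-0.001,0.035,0,0.02],[0.113,-0.001,0.047,0,0.02],[0.113,-0.001,0.055,0,0.02],[0.113,-0.001,0.061,0,0.02],[0.113,-0.001,0.065,0,0.02],[0.113,-0.001,0.067,0,0.02],[0.113,-0.001,0.067,0,0.02]]])

```text
time_s: 8.23
ee_pos: [642.7, -237.4, 114.1]
ee_rot: [180.0, -0.0, -0.0]
force: [0.3, 0.1, -1.5]
gripper_width: 27.3
```

```bash
python3 look.py w8 lid:641:-237:120/60; python3 - <<'E'
from workcell import env
import cv2
im=env.grab_frame('side')[:,:,::-1]; cv2.imwrite('pics/s8.png',cv2.resize(im[200:400,270:520],None,fx=3,fy=3,interpolation=cv2.INTER_CUBIC))
E
```

```text
8.2333 [ 642.7 -237.4  114.1] [ 1.7999e+02 -1.0000e-02 -1.0000e-02] [ 0.3  0.1 -1.5] 27.3 [-21.  32.  81.  -0.  67.  69.]
lid [ 641.3 -237. ] -81 rel tcp [-1.4  0.3]
```

View pics/w8.png

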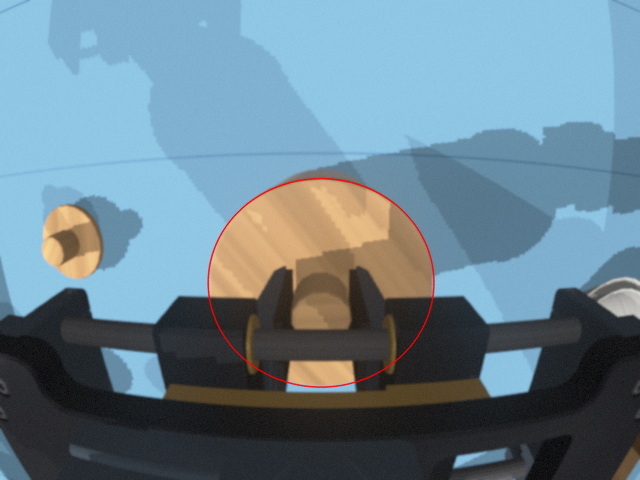

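View pics/s8.png

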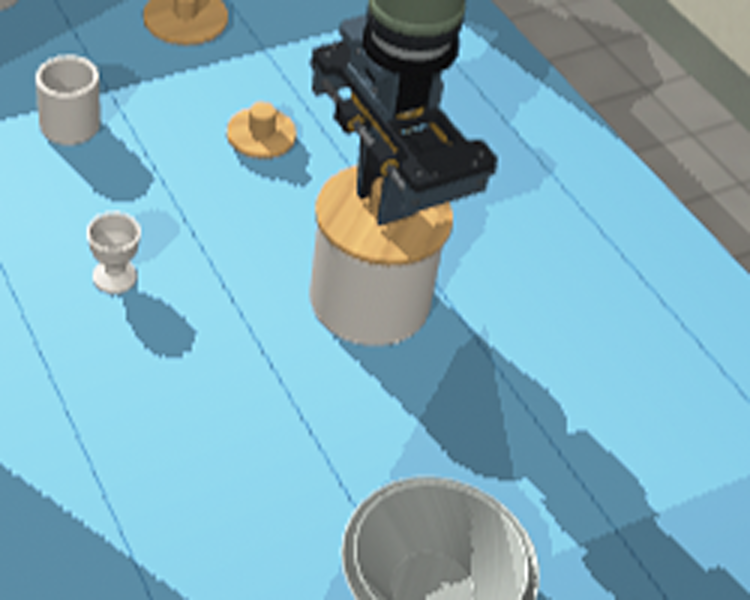

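The lid is centred on the mouth, at (641.3,-237.0) against (641.0,-236.8), and it hangs just above the rim. I'll lower the last 2.5 mm, release and rise.

>>> jog_arm(deltas=[[[0,0,0.0015,0,0.02],[0,0,0.0025,0,0.02],[0,0,0.0025,0,0.05],[0,0,0.0025,0,0.06],[0,0,0.0025,0,0.06],[0,0,0.0025,0,0.06],[0,0,0.0025,0,0.06],[0,0,0.0025,0,0.06],[0,0,-0.02,0,0.06],[0,0,-0.05,0,0.06],[0,0,-0.06,0,0.06],[0,0,-0.06,0,0.06]]])

```text
time_s: 9.33
ee_pos: [644.6, -237.9, 177.7]
ee_rot: [179.8, -0.4, -0.0]
force: [-0.3, 0.5, 0.1]
gripper_width: 60.2
```

```bash
python3 look.py w9 lid:641:-237:118/60 knob:641:-237:146/14; python3 - <<'E'
from workcell import env
import cv2
im=env.grab_frame('side')[:,:,::-1]; cv2.imwrite('pics/s9.png',cv2.resize(im[200:400,270:520],None,fx=3,fy=3,interpolation=cv2.INTER_CUBIC))
E
```

```text
9.3333 [ 644.6 -237.9  177.7] [179.84  -0.4   -0.  ] [-0.3  0.5  0.1] 60.2 [-21.  29.  76.  -0.  75.  69.]
lid [ 642.2 -236.9] -93 rel tcp [-2.5  1. ]
knob [ 641.1 -236.6] -58 rel tcp [-3.5  1.3]
```

View pics/w9.png

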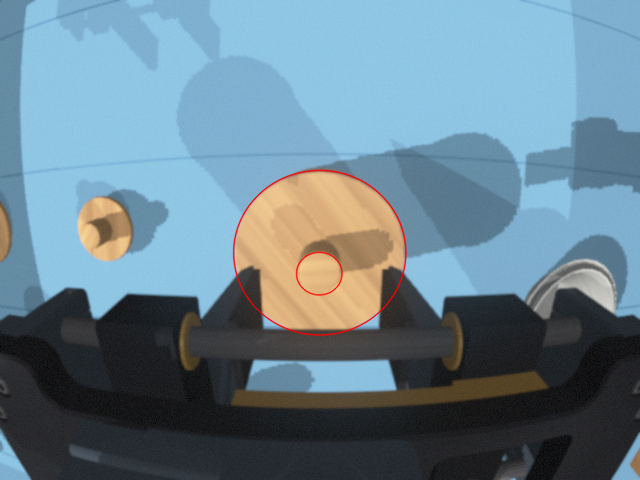

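View pics/s9.png

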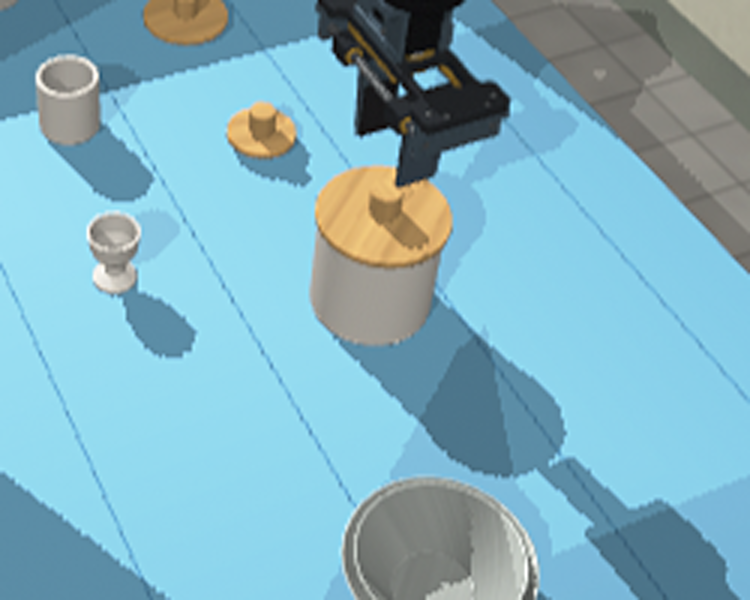

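The large lid is seated: the rings at z=118 and 146 match the disc and knob, and the side view shows it flat on the rim. Next is the small lid, at about (641,-5).

>>> jog_arm(deltas=[[[0,-0.02,-0.01,0,0.06],[0,-0.06,-0.01,0,0.06],[0,-0.1,0,0,0.06],[-0.002,-0.14,0.02,0,0.06],[-0.002,-0.18,0.03,0,0.06],[-0.002,-0.215,0.03,0,0.06],[-0.002,-0.232,0.03,0,0.06],[-0.002,-0.232,0.03,0,0.06],[-0.002,-0.232,0.03,0,0.06]]])

```text
time_s: 10.18
ee_pos: [639.7, -4.4, 142.1]
ee_rot: [180.0, 0.2, 0.1]
force: [0.9, 0.1, -0.1]
gripper_width: 60.3
```

```bash
python3 look.py w10 lid:641:-5:18/36 knob:641:-5:46/14
```

```text
10.1833 [639.7  -4.4 142.1] [1.7996e+02 1.9000e-01 1.2000e-01] [ 0.9  0.1 -0.1] 60.3 [-1. 26. 86. -0. 68. 88.]
lid [640.7  -3.9] -120 rel tcp [1.  0.5]
knob [639.1  -4.1] -61 rel tcp [-0.6  0.3]
```

View pics/w10.png

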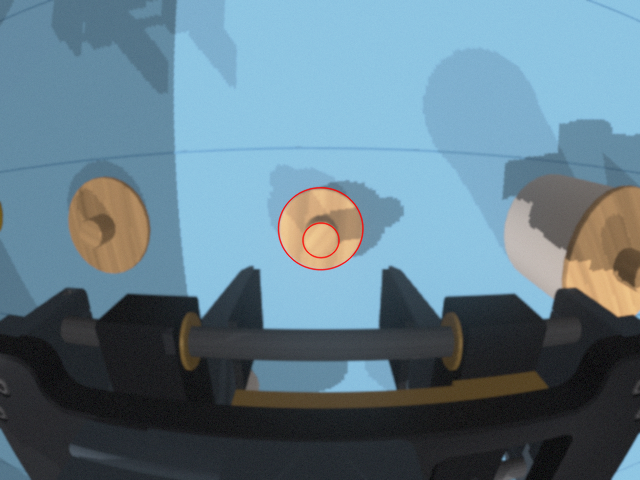

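The rings match the small lid: disc centre at (320,228), lid at (640.7,-3.9). Descending the same depth as before and gripping.

>>> jog_arm(deltas=[[[0,-0.0005,0.03,0,0.06],[0,-0.0005,0.07,0,0.06],[0,-0.0005,0.1,0,0.06],[0,-0.0005,0.12,0,0.06],[0,-0.0005,0.13,0,0.06],[0,-0.0005,0.133,0,0.06],[0,-0.0005,0.133,0,0.06],[0,-0.0005,0.133,0,0.02],[0,-0.0005,0.133,0,0.02],[0,-0.0005,0.133,0,0.02],[0,-0.0005,0.133,0,0.02],[0,-0.0005,0.133,0,0.02],[0,-0.0005,0.133,0,0.02],[0,-0.0005,0.133,0,0.02],[0,-0.0005,0.12,0,0.02],[0,-0.0005,0.103,0,0.02],[0,-0.0005,0.103,0,0.02]]])

```text
time_s: 11.65
ee_pos: [642.8, -4.7, 43.7]
ee_rot: [180.0, -0.3, 0.0]
force: [-0.0, 0.1, 0.1]
gripper_width: 27.4
```

```bash
python3 look.py w11 lid:640:-4:48/36
```

```text
11.65 [642.8  -4.7  43.7] [179.99  -0.31   0.  ] [-0.   0.1  0.1] 27.4 [-1. 31. 92. -0. 56. 89.]
lid [642.2  -4.2] -70 rel tcp [-0.6  0.5]
```

View pics/w11.png

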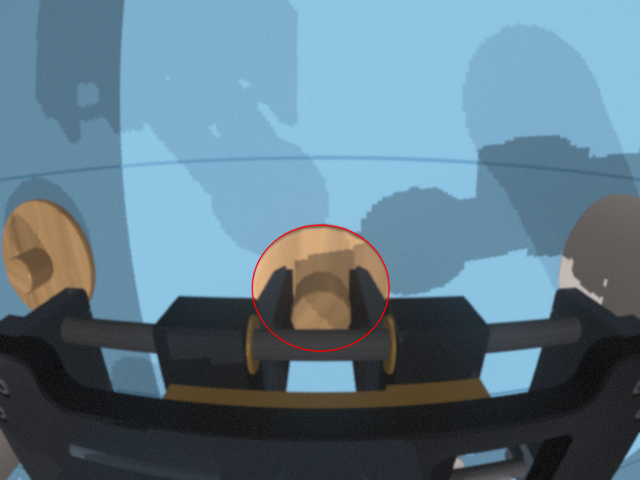

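The lid is held (27.4 mm) and rose with the gripper. Now to a viewing spot short of the small canister.

>>> jog_arm(deltas=[[[0,0,-0.02,0,0.02],[-0.005,-0.002,-0.05,0,0.02],[-0.02,-0.008,-0.085,0,0.02],[-0.05,-0.02,-0.1,0,0.02],[-0.085,-0.034,-0.1,0,0.02],[-0.12,-0.048,-0.1,0,0.02],[-0.155,-0.062,-0.1,0,0.02],[-0.19,-0.075,-0.1,0,0.02],[-0.22,-0.087,-0.1,0,0.02],[-0.243,-0.096,-0.1,0,0.02],[-0.255,-0.1005,-0.1,0,0.02],[-0.255,-0.1005,-0.1,0,0.02],[-0.255,-0.1005,-0.1,0,0.02]]])

```text
time_s: 12.78
ee_pos: [386.5, 95.9, 141.0]
ee_rot: [180.0, -0.1, 0.1]
force: [-0.0, 0.1, -1.0]
gripper_width: 27.5
```

```bash
python3 look.py w12 can:468:96:70/32,70/27 lid:385:96:148/36
```

```text
12.7833 [386.5  95.9 141. ] [ 1.7999e+02 -8.0000e-02  5.0000e-02] [-0.   0.1 -1. ] 27.5 [ 12.   5. 116.  -0.  58. 102.]
can [466.2  94. ] -237 rel tcp [79.7 -1.8]
lid [386.   96.4] -70 rel tcp [-0.4  0.5]
```

View pics/w12.png

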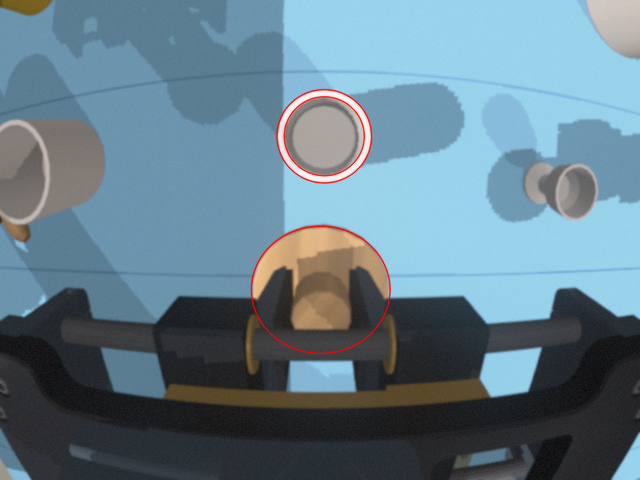

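The rim rings sit on the mouth at (324,136). The lid needs +80 mm in x and -2.3 mm in y. Moving over and lowering to just above the rim.

>>> jog_arm(deltas=[[[0.015,0.0005,0,0,0.02],[0.04,0.0015,0,0,0.02],[0.065,0.002,0,0,0.02],[0.078,0.0023,0.005,0,0.02],[0.08,0.0023,0.02,0,0.02],[0.08,0.0023,0.035,0,0.02],[0.08,0.0023,0.047,0,0.02],[0.08,0.0023,0.055,0,0.02],[0.08,0.0023,0.061,0,0.02],[0.08,0.0023,0.065,0,0.02],[0.08,0.0023,0.067,0,0.02],[0.08,0.0023,0.067,0,0.02]]])

```text
time_s: 13.83
ee_pos: [465.9, 93.4, 73.9]
ee_rot: [180.0, -0.0, -0.0]
force: [-0.1, -0.3, -0.7]
gripper_width: 27.0
```

```bash
python3 look.py w13 lid:466:94:81/36; python3 - <<'E'
from workcell import env
import cv2
im=env.grab_frame('side')[:,:,::-1]; cv2.imwrite('pics/s13.png',cv2.resize(im[130:330,220:470],None,fx=3,fy=3,interpolation=cv2.INTER_CUBIC))
E
```

```text
13.8333 [465.9  93.4  73.9] [179.99  -0.    -0.  ] [-0.1 -0.3 -0.7] 27.0 [ 10.  17. 113.  -0.  50. 100.]
lid [464.5  93.9] -70 rel tcp [-1.4  0.5]
```

View pics/w13.png

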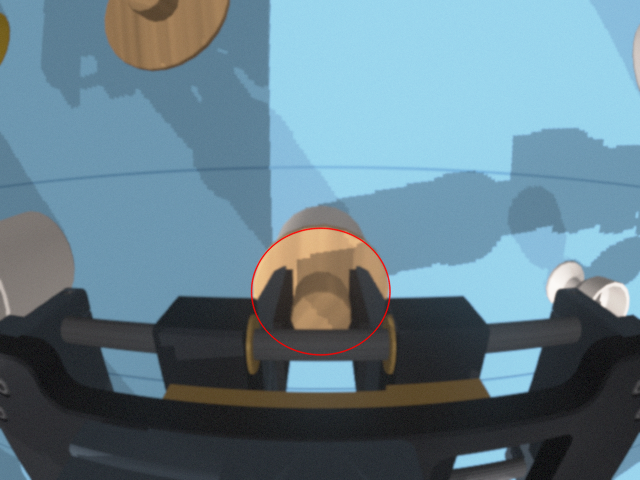

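View pics/s13.png

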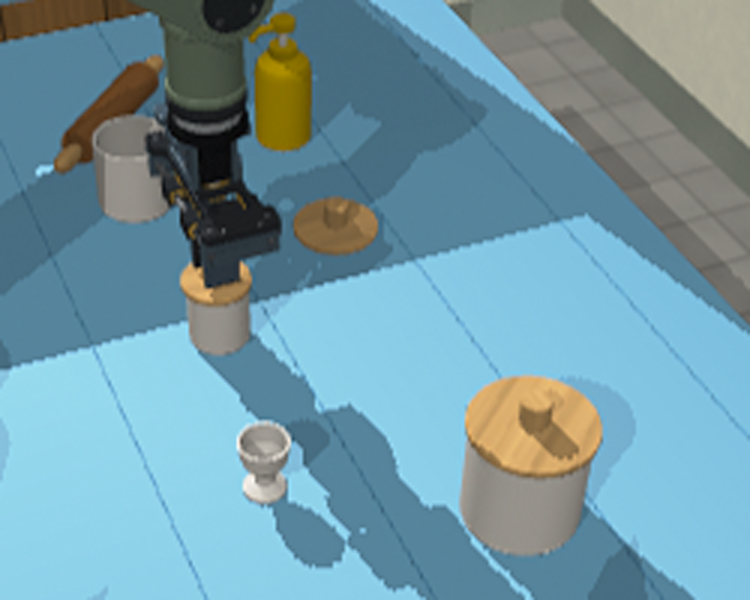

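The lid hangs square over the small canister with no contact force. Lowering 2.5 mm, releasing and rising.

>>> jog_arm(deltas=[[[0,0,0.0015,0,0.02],[0,0,0.0025,0,0.02],[0,0,0.0025,0,0.05],[0,0,0.0025,0,0.06],[0,0,0.0025,0,0.06],[0,0,0.0025,0,0.06],[0,0,0.0025,0,0.06],[0,0,0.0025,0,0.06],[0,0,-0.02,0,0.06],[0,0,-0.05,0,0.06],[0,0,-0.07,0,0.06],[0,0,-0.07,0,0.06]]])

```text
time_s: 14.93
ee_pos: [468.8, 94.0, 148.1]
ee_rot: [-179.9, -0.5, -0.0]
force: [1.3, -0.2, 1.1]
gripper_width: 59.8
```

```bash
python3 look.py w14 lid:466:94:78/36 knob:466:94:106/14; python3 - <<'E'
from workcell import env
import cv2
im=env.grab_frame('side')[:,:,::-1]; cv2.imwrite('pics/s14.png',cv2.resize(im[130:330,220:470],None,fx=3,fy=3,interpolation=cv2.INTER_CUBIC))
E
```

```text
14.9333 [468.8  94.  148.1] [-179.92   -0.5    -0.  ] [ 1.3 -0.2  1.1] 59.8 [ 10.  12. 107.  -0.  61. 100.]
lid [465.4  94.3] -118 rel tcp [-3.4  0.2]
knob [464.2  93.9] -59 rel tcp [-4.6 -0.2]
```

View pics/w14.png

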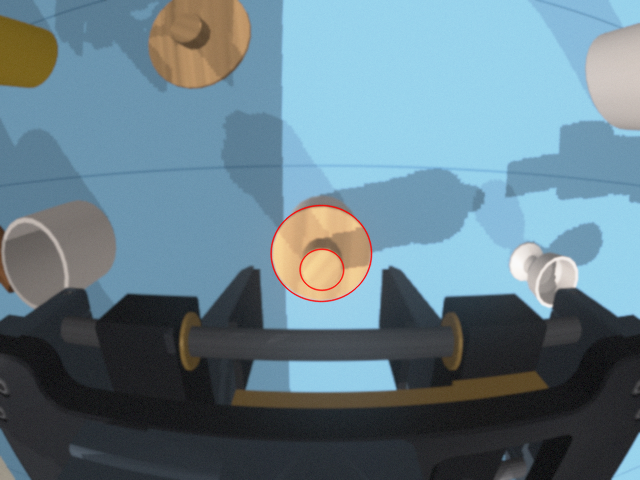

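View pics/s14.png

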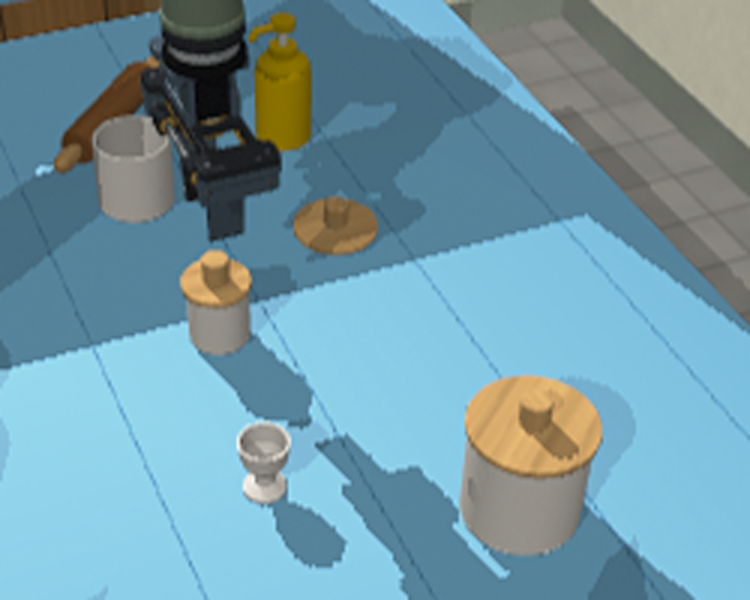

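The small lid is seated at (465.4,94.3) against the canister's (466.2,94.0), flat in the side view. Next is the medium lid.

>>> jog_arm(deltas=[[[0.02,-0.01,-0.005,0,0.06],[0.05,-0.03,0,0,0.06],[0.085,-0.05,0,0,0.06],[0.12,-0.07,0,0,0.06],[0.15,-0.09,0,0,0.06],[0.17,-0.101,0,0,0.06],[0.178,-0.106,0,0,0.06],[0.178,-0.106,0,0,0.06],[0.178,-0.106,0,0,0.06]]])

```text
time_s: 15.78
ee_pos: [642.2, 198.9, 142.3]
ee_rot: [179.9, 0.2, 0.0]
force: [-1.1, -0.9, 0.2]
gripper_width: 60.1
```

```bash
python3 look.py w15 lid:643:199:18/48 knob:643:199:46/14
```

```text
15.7833 [642.2 198.9 142.3] [179.92   0.23   0.  ] [-1.1 -0.9  0.2] 60.1 [ 16.  29.  81.  -0.  70. 106.]
lid [644.9 202.4] -118 rel tcp [2.7 3.6]
knob [649.2 202.5] -58 rel tcp [6.9 3.6]
```

View pics/w15.png

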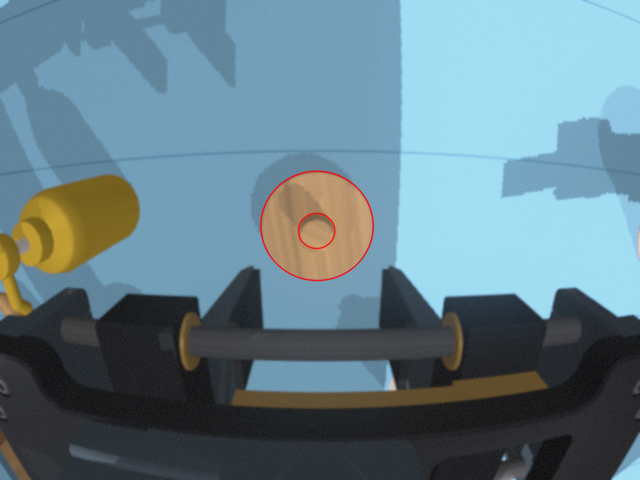

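The disc ring fits at (316,226). The knob ring latched onto its shaded foot, so I trust the disc: lid +2.5 mm in x and +3.6 mm in y from the TCP.

>>> jog_arm(deltas=[[[0.002,-0.0035,0.03,0,0.06],[0.002,-0.0035,0.07,0,0.06],[0.002,-0.0035,0.1,0,0.06],[0.002,-0.0035,0.12,0,0.06],[0.002,-0.0035,0.13,0,0.06],[0.002,-0.0035,0.133,0,0.06],[0.002,-0.0035,0.133,0,0.06],[0.002,-0.0035,0.133,0,0.02],[0.002,-0.0035,0.133,0,0.02],[0.002,-0.0035,0.133,0,0.02],[0.002,-0.0035,0.133,0,0.02],[0.002,-0.0035,0.133,0,0.02],[0.002,-0.0035,0.133,0,0.02],[0.002,-0.0035,0.133,0,0.02],[0.002,-0.0035,0.12,0,0.02],[0.002,-0.0035,0.103,0,0.02],[0.002,-0.0035,0.103,0,0.02]]])

```text
time_s: 17.25
ee_pos: [647.8, 203.6, 43.8]
ee_rot: [-179.9, -0.3, -0.0]
force: [1.8, 1.2, -0.9]
gripper_width: 27.7
```

```bash
python3 look.py w16 lid:645:203:48/48
```

```text
17.25 [647.8 203.6  43.8] [-179.91   -0.3    -0.  ] [ 1.8  1.2 -0.9] 27.7 [ 16.  34.  87.  -0.  58. 106.]
lid [646.2 203.9] -88 rel tcp [-1.5  0.2]
```

View pics/w16.png

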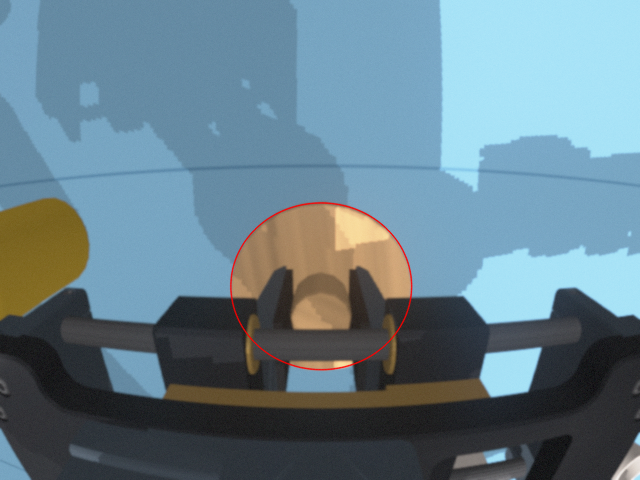

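The medium lid is held, at 27.7 mm. Lifting and moving to a viewing spot short of the medium canister.

>>> jog_arm(deltas=[[[0,0,-0.02,0,0.02],[-0.005,-0.002,-0.055,0,0.02],[-0.02,-0.01,-0.09,0,0.02],[-0.05,-0.025,-0.11,0,0.02],[-0.083,-0.042,-0.11,0,0.02],[-0.116,-0.059,-0.11,0,0.02],[-0.149,-0.076,-0.11,0,0.02],[-0.182,-0.092,-0.11,0,0.02],[-0.215,-0.108,-0.11,0,0.02],[-0.245,-0.124,-0.11,0,0.02],[-0.27,-0.136,-0.11,0,0.02],[-0.285,-0.1435,-0.11,0,0.02],[-0.285,-0.1435,-0.11,0,0.02],[-0.285,-0.1435,-0.11,0,0.02],[-0.285,-0.1435,-0.11,0,0.02]]])

```text
time_s: 18.55
ee_pos: [361.3, 346.2, 150.5]
ee_rot: [180.0, -0.0, -0.0]
force: [1.1, 0.3, -0.6]
gripper_width: 27.3
```

```bash
python3 look.py w17 can:458:346:90/44,90/39 lid:360:346:158/48
```

```text
18.55 [361.3 346.2 150.5] [ 1.7996e+02 -1.0000e-02 -0.0000e+00] [ 1.1  0.3 -0.6] 27.3 [ 42.  14. 104.  -0.  62. 133.]
can [456.7 347. ] -234 rel tcp [95.4  0.8]
lid [360.2 346.6] -77 rel tcp [-1.1  0.4]
```

View pics/w17.png

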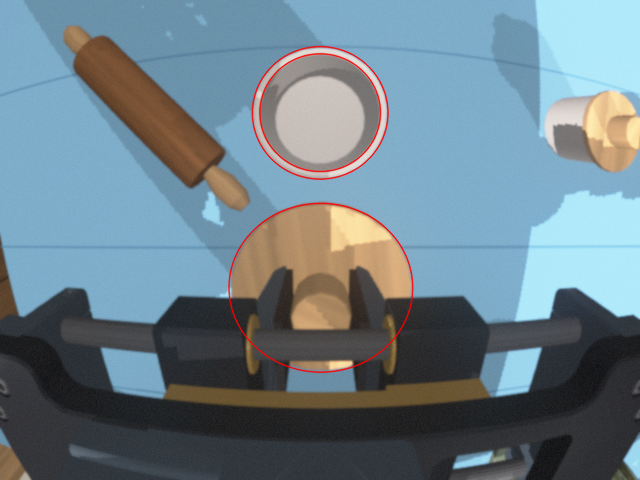

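The rim rings sit on the mouth at (320,112). The lid needs +96.5 mm in x and +0.5 mm in y.

>>> jog_arm(deltas=[[[0.015,0,0,0,0.02],[0.045,-0.0005,0,0,0.02],[0.075,-0.0005,0,0,0.02],[0.092,-0.0005,0,0,0.02],[0.0965,-0.0005,0.008,0,0.02],[0.0965,-0.0005,0.022,0,0.02],[0.0965,-0.0005,0.036,0,0.02],[0.0965,-0.0005,0.045,0,0.02],[0.0965,-0.0005,0.051,0,0.02],[0.0965,-0.0005,0.055,0,0.02],[0.0965,-0.0005,0.057,0,0.02],[0.0965,-0.0005,0.057,0,0.02]]])

```text
time_s: 19.6
ee_pos: [457.3, 347.0, 94.0]
ee_rot: [180.0, -0.0, 0.0]
force: [0.9, -1.0, -0.4]
gripper_width: 27.2
```

```bash
python3 look.py w18 lid:457:347:101/48; python3 - <<'E'
from workcell import env
import cv2
im=env.grab_frame('side')[:,:,::-1]; cv2.imwrite('pics/s18.png',cv2.resize(im[100:300,190:440],None,fx=3,fy=3,interpolation=cv2.INTER_CUBIC))
E
```

```text
19.6 [457.3 347.   94. ] [ 1.8e+02 -0.0e+00  1.0e-02] [ 0.9 -1.  -0.4] 27.2 [ 36.  23.  99.  -0.  58. 126.]
lid [455.6 347.3] -74 rel tcp [-1.7  0.3]
```

View pics/w18.png

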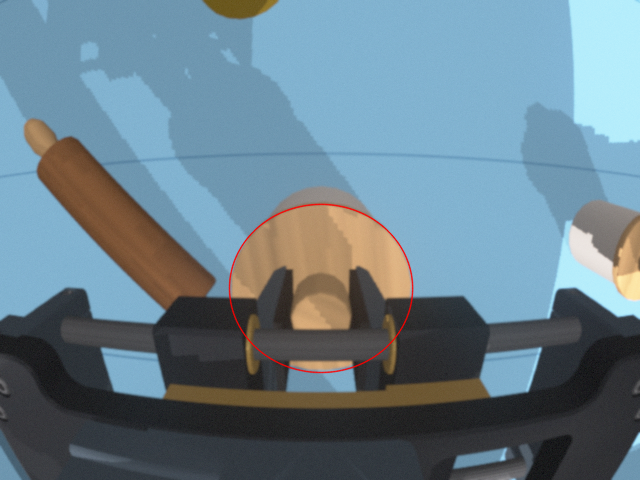

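View pics/s18.png

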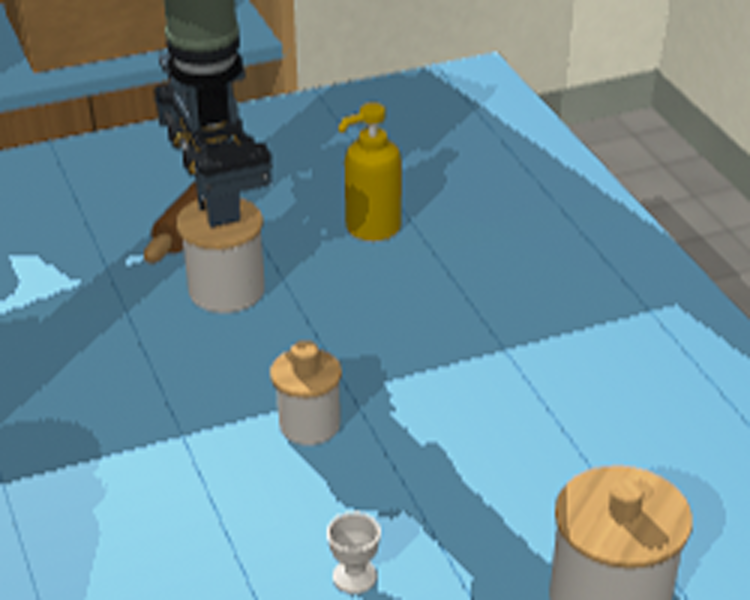

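It hangs centred over the medium canister with no contact force. Lowering, releasing and rising clear.

>>> jog_arm(deltas=[[[0,0,0.0015,0,0.02],[0,0,0.0025,0,0.02],[0,0,0.0025,0,0.05],[0,0,0.0025,0,0.06],[0,0,0.0025,0,0.06],[0,0,0.0025,0,0.06],[0,0,0.0025,0,0.06],[0,0,0.0025,0,0.06],[0,0,-0.02,0,0.06],[0,0,-0.05,0,0.06],[0,0,-0.08,0,0.06],[0,0,-0.08,0,0.06],[0,0,-0.08,0,0.06]]])

```text
time_s: 20.78
ee_pos: [458.2, 347.7, 175.9]
ee_rot: [-179.9, -0.2, -0.0]
force: [0.6, -0.7, -0.2]
gripper_width: 59.9
```

```bash
python3 look.py w19 lid:457:347:98/48; python3 - <<'E'
from h import *
from workcell import env
im=env.grab_frame('side')[:,:,::-1]; cv2.imwrite('pics/s19.png',cv2.resize(im[100:350,190:440],None,fx=2.4,fy=2.4,interpolation=cv2.INTER_CUBIC))
cv2.imwrite('pics/side_end.png',im)
im=cv2.imread('pics/side_end.png'); cp=env.camera_params('side')
for n,p,z,r,ch in (('large',(641,-238),118,60,110),('medium',(459,346),98,48,90),('small',(468,95),78,36,70)):
    print(n,fit(im,cp,p,[(z,r)],span=12)[0].round(1))
print({k:fit(im,cp,(434,-123),[(63,25)],span=12)[0].round(1) for k in ['egg']})
E
```

```text
20.7833 [458.2 347.7 175.9] [-1.7986e+02 -2.0000e-01 -1.0000e-02] [ 0.6 -0.7 -0.2] 59.9 [ 36.  19.  92.  -0.  68. 126.]
lid [455.9 347.4] -117 rel tcp [-2.3 -0.3]
large [ 640.2 -243.4]
medium [454.9 340. ]
small [464.4  84.2]
{'egg': array([ 433.5, -123.8])}
```

View pics/w19.png

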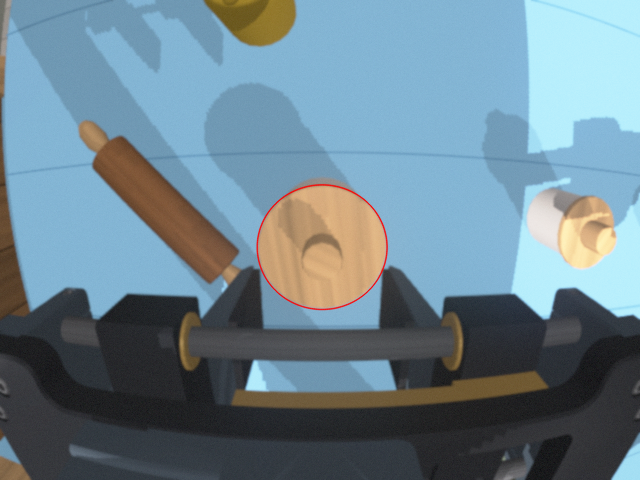

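View pics/s19.png

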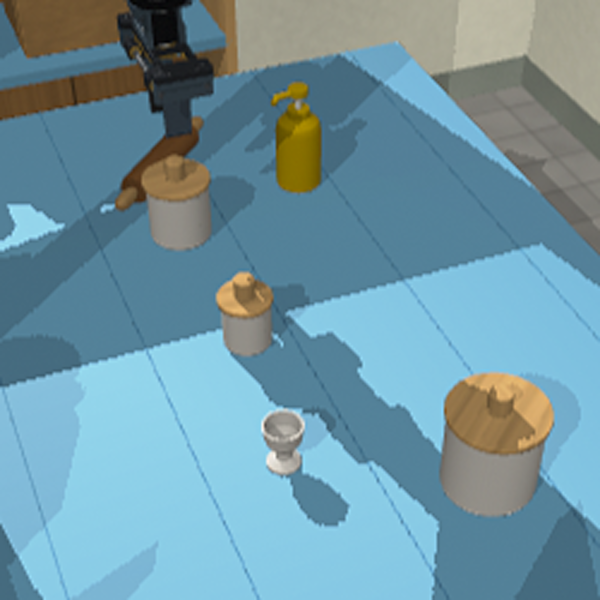

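In the wrist picture the medium lid is seated and centred, at (455.9,347.4) against (456.7,347.0). My quick side-camera fit for the small lid is off (y 84 against 94), probably because it locked onto the wrong edge of the disc. I'll check that with overlays rather than trust either number.

```bash
python3 - <<'E'
from h import *
from workcell import env
cv2.imwrite('pics/top_end.png',env.grab_frame('top')[:,:,::-1])
for c in ('side','top'):
    cp=env.camera_params(c); im=cv2.imread(f'pics/{c}_end.png'); big=cv2.resize(im,None,fx=5,fy=5,interpolation=cv2.INTER_CUBIC); tiles=[]
    for n,S,h,r in (('large',(642,-238.8),110,60),('medium',(460.5,345.4),90,48),('small',(469.9,96.8),70,36)) if c=='side' else (('large',(640.6,-235.6),110,60),('medium',(455.8,347.8),90,48),('small',(465.7,95.7),70,36)):
        b=big.copy()
        for z,rr,col in ((h+8,r,(0,0,255)),(h,r,(0,255,0)),(h+36,14,(255,0,255))):
            q=proj(circ(*S,z,rr),cp)*5+2; cv2.polylines(b,[np.round(q).astype(int).reshape(-1,1,2)],True,col,1,cv2.LINE_AA)
        m=q.mean(0).astype(int); tiles.append(cv2.resize(b[max(0,m[1]-150):m[1]+210,m[0]-180:m[0]+180],(265,265)))
    cv2.imwrite(f'pics/{c}_chk.png',np.hstack(tiles))
E
```

```text
(no output)
```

View pics/side_chk.png

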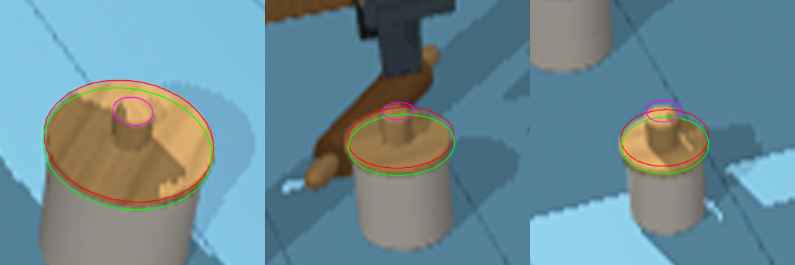

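View pics/top_chk.png

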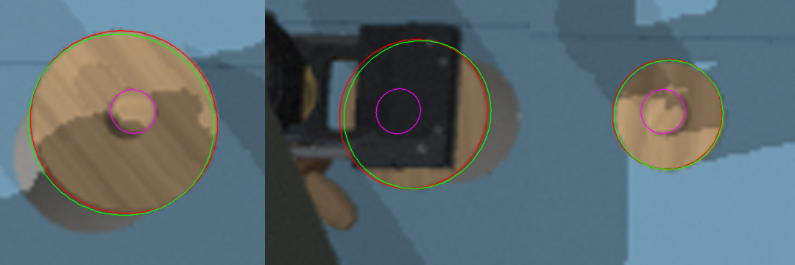

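With overlays taken from each camera's own starting fit of the canisters, all three lids sit at seated height. The top view matches exactly. In the side view the small lid lies 1–2 px off its ring, about what that camera's earlier x reading differed by (470 against 466 from top and wrist). The gripper is well clear, so I'm handing in.

```bash
python3 - <<'E'
from workcell import env
s=env.state(); print(s['time_s'],s['ee_pos'],s['force'])
print(env.job_done())
E
```

```text
20.9333 [456.51022982 346.43546583 172.69188888] [0.91608722 0.45991789 0.05892608]
the job is handed in; nothing more can be done
None
```

All three lids are on their own canisters, knob up, and I handed the job in at about 21 s of the 83 s allowed. I know of nothing else that was touched.

- **Failed first grasp:** my first try on the large lid closed above the knob. Pictures showed the real fingertips end about 30 mm short of what `env.nose_length` says, so I gripped 28 mm lower from then on. The three grasps after that all held, with the opening reading about 27.5 mm.
- **Wrist camera:** after release, each lid measured within about 1.3 mm of its canister's centre.

| Lid | Lid position (mm) | Canister position (mm) |
|---|---|---|
| Large | 642.2, -236.9 | 641.0, -236.8 |
| Medium | 455.9, 347.4 | 456.7, 347.0 |
| Small | 465.4, 94.3 | 466.2, 94.0 |

- **Seating:** the disc outlines match the seated height, and the side view shows the lids flat on the rims. I did not measure tilt. In the top view the large and small lids match their rings; the gripper partly hid the medium one.
- **Bystanders:** the egg cup's measured position did not change. I did not re-measure the bowls, dispenser and rolling pin; the arm never came near them.
- **Checks that disagreed:**
  - My automatic side-camera fit of the discs came out 5–13 mm off in y (small lid 84 instead of about 96), which I put down to it locking onto the disc's lower edge.
  - In the side overlay the small lid sits 1–2 px (about 4 mm) off its ring, in line with that camera's earlier offset for the canister.

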